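Snap the proud pilot lamp home with the seating tool

TASK

One pilot lamp in the socket strip still stands proud of its bay. Take the ring-ended seating tool from its tray, set it squarely over the lamp so that the ring bears on the flange and not on the fragile lens, press gently until the lamp clicks fully home, and keep it pressed down with about 20 N for half a second (the lamp cracks above 30 N; do not press it with the fingers). Then stand the tool upright back in its tray, let go, and leave the cup, screwdriver, bin and circuit board undisturbed.

Things in the scene. Friction and masses are not known exactly. Their poses are not given: they have to be found in the camera images.
- lamp (a joint): travel of the proud lamp in m: 0 as found, 0.008 = fully home, on a hard stop. How deep the stop sits is not known: at home the flange's underside rests 0 to 5 mm above the strip, so its top starts 12 to 17 mm above the strip. It resists with 1 to 3 N at first, about 13 N near 3 mm, then less; past 6 mm it snaps down by itself and stays. Let go earlier, it may stay part-way.
- seat: the proud lamp with its bay; origin on the strip's top face, on the lamp's axis, z up. Lamp: grey round flange, 40 mm across, 4 mm thick, on a 33 mm white barrel going straight down; on the middle of the flange a fragile pale flat-topped lens, 18 mm across, 13 mm high, that breaks if pushed with over 10 N.
- strip: black socket strip, 60 x 300 mm, in two fixed steel jaws (84 mm wide); origin on its middle, 65 mm below its top face, y along it, z up; its top is 50 to 65 mm above the bench. Three lamp bays, in the middle and 90 mm to either side: any one has the proud lamp, the others like lamps already home, 0 and 3 mm above the strip. Flat black outlets lie between.
- tool_mid (a point): middle of the seating tool, on its axis, 52 mm above its lower end (104 mm tall, 0.15 to 0.31 kg). z along the axis, up when it stands; x and y square to the flats of the handle.
- tool: the seating tool, standing in the tray: black square handle 26 x 26 mm from 28 to 104 mm above its lower end, over an aluminium ring foot 38 mm across and 24 mm high; the foot has a round bore, 21 mm across and 18 mm deep, open downwards, that goes over the lens (about 1.7 mm play all round). Origin at the centre of the ring's lower face, axes as tool_mid.
- tray: shallow fixed aluminium tray, 130 x 130 mm outside, 4 mm walls and floor, rim 14 mm above the bench; origin at the centre of its underside, on the bench.
- cup: brown paper coffee cup, loose, 82 mm across, 95 mm high; origin at the centre of its underside.
- screwdriver: screwdriver lying on the bench, 190 mm long, 26 mm thick; origin under its middle, x along it.
- bin: orange open parts bin, loose, 110 x 140 x 55 mm; origin at the centre of its underside.
- board: green circuit board lying flat, 60 x 110 mm, parts 14 mm high; origin at the centre of its underside.
There are look-alikes about, which are no part of the job. What is shaped like the tool but pink or purple is not meant.

How it is judged:
On the way, in this order (a step that is already met when the one before it is completed fails the run):
1. the tool is lifted clear of its tray (height (world z) of tool_mid above 0.09 m), for 0.1 s.
2. the lamp is home and kept pressed down by the tool with 15 to 30 N, tool square, for 0.3 s (value of joint lamp above 0.0072 m and contact force between tool and seat between 15 and 30 N and angle between the z axis of tool and the z axis of seat, either way round below 0.14 rad), for 0.3 s.
At the end, for the whole second after the job is handed in: the lamp is home (travel over 7.2 of 8 mm); the tool stands upright (within 6 degrees) and at rest on the floor of its tray, its axis within 50 mm of the tray's centre in both directions, released (value of joint lamp above 0.0072 m and x of tool in the frame of tray between -0.05 and 0.05 m and y of tool in the frame of tray between -0.05 and 0.05 m and height (world z) of tool below 0.01 m and angle between tool_mid's own z axis and vertical below 0.1 rad and linear speed of tool below 0.02 m/s and contact force between the fingers and tool below 0.1 N); the robot touches nothing.
It fails at once if the lens is pushed with more than 10 N (contact force between anything else and lamp_c1 above 10 N).
It fails at once if the lamp is pressed with more than 30 N (contact force between anything else and seat above 30 N).
It fails at once if the lamp is pressed with the tool more than 8 degrees out of square (contact force between tool and seat above 15 N and angle between the z axis of tool and the z axis of seat, either way round above 0.14 rad).
It fails at once if the lamp is pushed with the fingers or the arm (contact force between any of the fingers, the arm and seat above 2 N).
It fails at once if the cup, screwdriver, bin or circuit board is moved by more than 30 mm (distance of any of cup, screwdriver, bin, board from where it was at the start of the episode above 0.03 m).
It also fails if it takes over 67 s, if anything falls off the work surface, if the arm or the gripper's body presses on something with over 40 N, if the wrist force passes 120 N, or if a joint passes its speed limit or range.

ROBOT

A 6-joint arm with a two-finger parallel gripper is mounted at the origin on the work surface. World frame = base frame: x ahead of the robot, y to its left, z up, the work surface at z = 0. Lengths are in m, angles in rad, forces in N, time in s.
With the tool pointing down it reaches from about 0.25 to 0.775 m from the base axis. Payload 4 kg.
Tool frame: the origin (TCP) lies midway between the tips of the shut fingers; the grasp point (between the pads) lies 19 mm behind it; z points along the fingers, x is the direction in which the jaws open and shut, and the axes are right-handed (so a half turn about z gives the same grasp; the last joint's range is limited). The gripper opens to 94 mm and grips with 3 to 60 N. Pads are 16 mm wide; open, the fingers measure 119 mm over their backs; the gripper's body (75 mm by 177 mm) begins 78 mm behind the grasp point.
Start: joints at [-1.322, 0.087, 1.371, -0, 1.684, -0.103], TCP at [0.19, -0.516, 0.206] pointing down, gripper open.
Joint ranges: [-3.1, 3.1], [-0.76, 2.03], [0.27, 2.55], [-1.08, 4.22], [0.17, 2.65], [-2.57, 2.57]. Speed limits (rad/s): [2.79, 2.79, 3.14, 3.14, 3.14, 3.14].

INTERFACE

Orientations are given as [roll, pitch, yaw] about the fixed x, y, z axes, in that order (R = Rz(yaw) Ry(pitch) Rx(roll)).
In Python, from bench import robot, eyes, close_job gives the robot as it stands.
- The arm moves only by the shell command python3 -m jog 'ROWS'. ROWS is JSON, a list of rows, each a list of 3 entries, a list of its own where there are three numbers: the turn, a rotation vector about the tool's x, y, z in degrees, then the shift along the tool's x, y, z in mm, then the closure, from -1 (fully open) to 1 (shut). In form: [[[wx, wy, wz], [x, y, z], claw], ...]. A call has 1 to 5 rows; each row is the pose to reach, as a shift and turn from the pose commanded when the call began, along the tool's axes at that moment; what a row does not reach only later rows make up. A row lasts 1/10 s, in which the tool goes at most 50 mm and 8.59 degrees, less where a joint would pass 70% of its speed; a pose out of reach is approached as far as the arm can. A call with a gripper value outside its range is refused whole. The fingers move at their own pace and stop on an object; the grip force is fixed at half the most. Time passes only in rows, so rows that repeat a pose let the fingers close. It gives the time, the measured TCP pose, the force and the opening at its end, in the units of the state.
- robot.get_obs(): the state, without advancing time (a new reading comes with each control period).
- eyes.snapshot(name): name is "scene" or "top" or "wrist"; returns (picture, depth): 384x512x3 uint8, red, green, blue; 384x512 float32, m along the optical axis (not along the pixel's ray), 0 where there is no reading.
- eyes.camera_params(name): a dict with "mtx" (3x3 intrinsics, pixels), "world_to_cam" (4x4, takes a point from world to camera coordinates). Camera axes: x right, y up, looking along -z (the intrinsics and any distortion apply to the point x, -y, -z); pixel columns grow to the right and rows downward; lengths in m; the calibration is good to about 2 mm. The wrist camera is an equidistant fisheye: a pixel r from the principal point sees the ray r / f radians off the axis. A picture is of the moment at which its call begins: read the wrist's pose just before it. camera_params takes no time and is no camera call; for the wrist camera it gives the pose at the moment of the call.
- close_job(): hands the job in, once; it reports no verdict.
The state is a dict: "time": time; "joint_positions": joint angles; "qvel": joint speeds; "joint_torque": joint torques, N m; "tool_pos": TCP position; "ee_rot": TCP orientation; "wrist_force": force on the tool from outside, world axes, zero at the start; "wrist_torque": the same for the moment, N m; "width": finger opening in m.
Only numpy, scipy, OpenCV 4.12 (cv2) and the standard library are available. Lean on these libraries where they do the work, as an engineer would, in place of code of your own. Each camera call takes 0.05 s, during which the arm holds its last target. There are 200 camera calls.

## Working session

There is one attempt and no reset: what is moved stays moved. The work goes in short steps, Python scripts to look and compute and a shell command to move; the robot and the scene stay as the last step left them, time stands still between calls to the robot, and variables do not carry over. Pictures are saved under pics/ and viewed, about 8 in all and at most 12, crops included, and the job is handed in when it is done.

```bash
mkdir -p pics; cat > h.py <<'E'
import numpy as np, cv2
from scipy.spatial.transform import Rotation as R
from bench import robot, eyes
def snap(n,tag):
    c=eyes.camera_params(n); p,d=eyes.snapshot(n)
    cv2.imwrite(f'pics/{tag}.png',p[:,:,::-1]); np.savez(f'pics/{tag}.npz',p=p,d=d,K=c['mtx'],T=c['world_to_cam']); return p,d,c
def load(tag):
    z=np.load(f'pics/{tag}.npz'); return z['p'],z['d'],dict(mtx=z['K'],world_to_cam=z['T'])
def world(c,u,v,d=None,z=None,fish=False):
    K=np.array(c['mtx']);T=np.linalg.inv(np.array(c['world_to_cam']))
    x=(np.asarray(u,float)-K[0,2])/K[0,0];y=(np.asarray(v,float)-K[1,2])/K[1,1]
    if fish:
        r=np.hypot(x,y)+1e-9; s=np.tan(r)/r; x=x*s;y=y*s
    ray=np.stack([x,-y,-np.ones_like(x)],-1)@T[:3,:3].T; o=T[:3,3]
    if d is not None: return o+ray*np.asarray(d)[...,None]
    return o+ray*((z-o[2])/ray[...,2])[...,None]
def st():
    o=robot.get_obs(); print({k:np.round(o[k],4).tolist() for k in ['time','joint_positions','tool_pos','ee_rot','wrist_force','wrist_torque','width']}); return o
E
python3 - <<'E'
from h import *
st()
a,da,c=snap('scene','s0'); print(c)
b,db,c=snap('top','t0'); print(c)
E
```

```text
{'time': 0.0, 'joint_positions': [-1.3221, 0.088, 1.3722, -0.0, 1.6836, -0.1031], 'tool_pos': [0.1894, -0.5158, 0.2043], 'ee_rot': [-3.1414, 0.0022, -1.219], 'wrist_force': [-0.4325, -0.3686, -0.1983], 'wrist_torque': [-0.0388, -0.0226, -0.0127], 'width': 0.094}
{'mtx': array([[381.28184978,   0.        , 255.23757024],
       [  0.        , 381.28184978, 196.94838297],
       [  0.        ,   0.        ,   1.        ]]), 'world_to_cam': array([[-0.68914296,  0.72444278,  0.01626787,  0.38231397],
       [-0.52227247, -0.51213568,  0.68187133,  0.25647835],
       [ 0.50230812,  0.46141056,  0.73129122, -1.42243436],
       [ 0.        ,  0.        ,  0.        ,  1.        ]])}
{'mtx': array([[441.55521031,   0.        , 258.65654165],
       [  0.        , 441.55521031, 188.66773932],
       [  0.        ,   0.        ,   1.        ]]), 'world_to_cam': array([[-0.01816346, -0.99940748, -0.02923662,  0.05137629],
       [ 0.99796841, -0.01990777,  0.06052059, -0.54821258],
       [-0.06106676, -0.02807796,  0.99773868, -1.0457541 ],
       [ 0.        ,  0.        ,  0.        ,  1.        ]])}
```

```bash
ls; ls pics; python3 -m jog --help | head -20
```

```text
h.py
pics
s0.npz
s0.png
t0.npz
t0.pnginvalid input: not JSON, or not a number
```

View pics/t0.png

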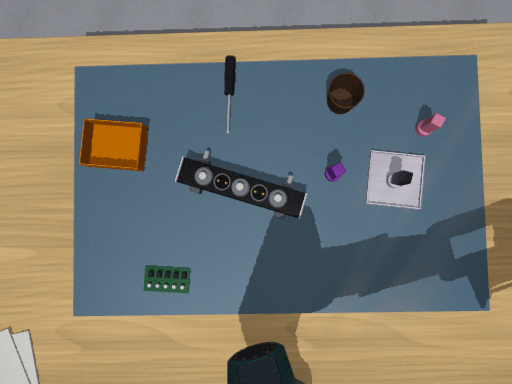

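View pics/s0.png

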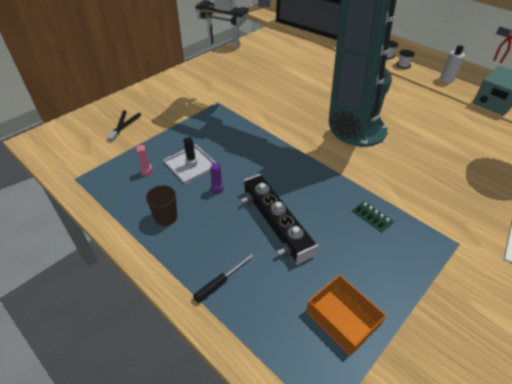

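Top view: black tool in the tray at (401,178); look-alikes are pink (431,125) and purple (335,172). Only the black one standing in the tray fits. The lamps are at (204,175), (240,187) and (278,198). Next I'll measure heights and make an enlarged crop.

```bash
python3 - <<'E'
from h import *
p,d,c=load('t0')
v,u=np.mgrid[:384,:512]; W=world(c,u,v,d=d)
ps,ds,cs=load('s0'); Ws=world(cs,u,v,d=ds)
# bench check
print('bench',W[[230,100,290],[330,280,230],2], Ws[[300,200],[200,350],2])
for n,(x,y) in dict(L=(204,175),M=(240,187),R=(278,198)).items():
    m=np.hypot(u-x,v-y)<12
    z=W[m][:,2]; print(n,W[y,x].round(4),np.percentile(z,[5,25,50,75,90,97]).round(4))
for n,m in dict(top=(W,(u>380)&(u<420)&(v>160)&(v<200)),sc=(Ws,(u>178)&(u<200)&(v>130)&(v<170))).items():
    X=m[0][m[1]&(m[0][...,2]>.085)]; print(n,len(X),X.mean(0).round(4),X.max(0).round(4))
    if len(X)>5:
        r=cv2.minAreaRect((X[X[:,2]>.1][:,:2]*1000).astype(np.float32)); print(r)
# strip direction from top surface
m=(u>170)&(u<312)&(v>150)&(v<225)&(W[...,2]>.045)&(W[...,2]<.1)&(p.max(-1)<60)
print('strip',cv2.minAreaRect((W[m][:,:2]*1000).astype(np.float32)),np.median(W[m][:,2]))
# tray
m=(u>355)&(u<435)&(v>140)&(v<220)&(p.min(-1)>130)
print('tray',cv2.minAreaRect((world(c,u[m],v[m],z=0.014)[:,:2]*1000).astype(np.float32)))
A=cv2.resize(p[145:225,165:315],None,fx=4.5,fy=4.5,interpolation=3)[:300]
A=cv2.resize(p[145:225,170:310],(490,280),interpolation=3);B=cv2.resize(p[140:220,360:440],(280,280),interpolation=3)
C=cv2.resize(ps[170:265,235:320],(313,300)[0:2],interpolation=3)if 0 else cv2.resize(ps[170:265,235:320],(268,300),interpolation=3);D=cv2.resize(ps[130:200,130:235],(450,300),interpolation=3)
o=np.zeros((580,770,3),np.uint8);o[:280,:490]=A;o[:280,490:]=B;o[280:,:268]=C;o[280:,268:718]=D
cv2.imwrite('pics/crop1.png',o[:,:,::-1])
E
```

```text
bench [-0.00190386 -0.00037133  0.00070339] [0.01726811 0.00118077]
L [0.5796 0.1642 0.073 ] [0.0548 0.0571 0.0593 0.062  0.0716 0.0755]
M [0.5496 0.0811 0.0841] [0.055  0.0573 0.0677 0.0706 0.079  0.0839]
R [ 0.5234 -0.0042  0.0769] [0.0551 0.0573 0.0616 0.0647 0.0756 0.0779]
top 187 [ 0.5595 -0.2656  0.1573] [0.5788 0.0111 1.0781]
((533.5518798828125, -141.7636260986328), (31.80375099182129, 319.64703369140625), 12.223731994628906)
sc 101 [ 0.5833 -0.2556  0.1239] [1.1119 0.5107 0.8591]
((827.1570434570312, 110.62551879882812), (981.7073364257812, 29.897125244140625), 56.302879333496094)
strip ((551.9992065429688, 82.52043151855469), (294.7893371582031, 60.06184387207031), 72.26138305664062) 0.057014777354056356
tray ((565.324951171875, -286.9702453613281), (129.50900268554688, 130.76101684570312), 82.79003143310547)
```

View pics/crop1.png

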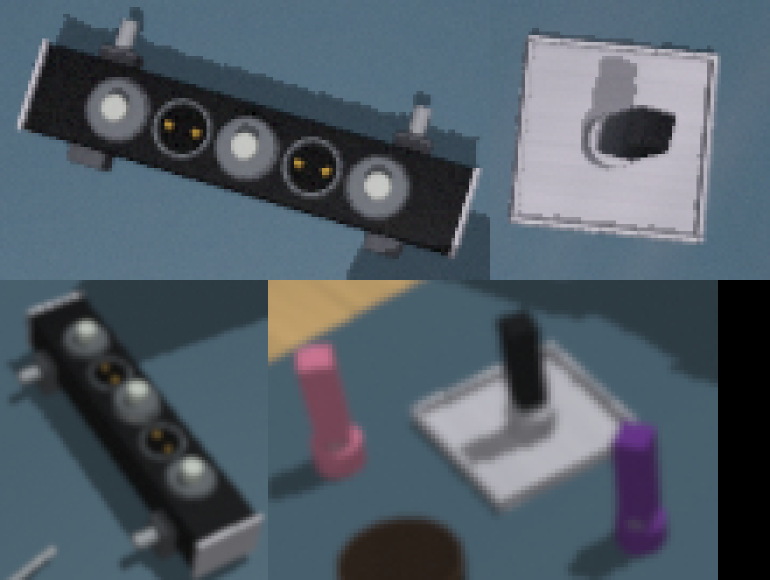

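The crop confirms the upright black handle on an aluminium foot in the tray. By depth the middle lamp is proud: its flange is about 12.5 mm above the strip, the others about 4 and 7 mm. Moving above the tool for a wrist view.

```bash
python3 -m jog '[[[0,0,0],[-10,-50,-4],-1],[[0,0,0],[-20,-100,-8],-1],[[0,0,0],[-30,-150,-12],-1],[[0,0,0],[-40,-200,-16],-1],[[0,0,0],[-50,-245,-20],-1]]' && python3 -m jog '[[[0,0,0],[-9,-45,0],-1],[[0,0,0],[-19,-92,0],-1],[[0,0,0],[-28,-140,0],-1],[[0,0,0],[-36,-180,0],-1],[[0,0,0],[-36,-180,0],-1]]' && python3 - <<'E'
from h import *
st(); p,d,c=snap('wrist','w0'); print(c)
E
```

```text
time: 0.6
tool_pos: [0.4028, -0.384, 0.225]
ee_rot: [3.141, 0.001, -1.219]
wrist_force: [0.8, -1.2, 0.8]
width: 0.094
time: 1.1
tool_pos: [0.5614, -0.2858, 0.2234]
ee_rot: [-3.141, 0.003, -1.212]
wrist_force: [-1.2, 0.0, -1.0]
width: 0.094
{'time': 1.1, 'joint_positions': [-0.5619, 0.267, 1.1278, 0.0019, 1.749, 0.6509], 'tool_pos': [0.5614, -0.2858, 0.2234], 'ee_rot': [-3.1414, 0.0029, -1.2124], 'wrist_force': [-1.1836, 0.0069, -1.023], 'wrist_torque': [0.0186, 0.0944, -0.0108], 'width': 0.094}
{'mtx': array([[297.31863964,   0.        , 259.04112334],
       [  0.        , 297.31863964, 190.39330427],
       [  0.        ,   0.        ,   1.        ]]), 'world_to_cam': array([[ 0.35047118, -0.93656653, -0.00361808, -0.463929  ],
       [ 0.90847163,  0.34089197, -0.24180975, -0.38397846],
       [ 0.2277043 ,  0.08146042,  0.97031693, -0.51280499],
       [ 0.        ,  0.        ,  0.        ,  1.        ]])}
```

View pics/w0.png

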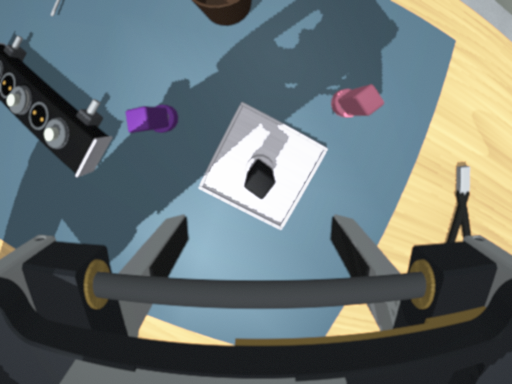

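Wrist view: tool handle at about (260,178) in the tray, pink at (358,101), purple at (150,118). Enlarging the handle with more contrast and fitting its top face.

```bash
python3 - <<'E'
from h import *
p,d,c=load('w0')
T=np.linalg.inv(c['world_to_cam']); print('cam',T[:3,3])
q=p[145:210,225:300].astype(float); q=np.clip(q*4 if 1 else q,0,255).astype(np.uint8)
cv2.imwrite('pics/c2.png',cv2.resize(q,None,fx=8,fy=8,interpolation=cv2.INTER_NEAREST)[:,:,::-1])
v,u=np.mgrid[:384,:512]
m=(u>235)&(u<285)&(v>145)&(v<205)&(p.max(-1)<60)
print(m.sum(), u[m].min(),u[m].max(),v[m].min(),v[m].max())
print('depths', d[m].min(), world(c,u,v,d=d,fish=True)[m][:,2].max())
X=world(c,u,v,d=d,fish=True); t=m&(X[...,2]>.098); print(t.sum(), X[t].mean(0), cv2.minAreaRect((X[t][:,:2]*1000).astype(np.float32)))
g=p[...,:].mean(-1); np.set_printoptions(linewidth=250); print(g[158:200:2,244:280:2].astype(int)); print((X[158:200:2,244:280:2,2]*1000).astype(int))
E
```

```text
cam [ 0.62819518 -0.26183188  0.4030551 ]
511 246 273 160 196
depths 0.0 0.40305509512168225
355 [ 0.57122059 -0.28476013  0.10907584] ((591.9295654296875, -280.50787353515625), (76.95377349853516, 27.093652725219727), 7.851398944854736)
[[253 253 253 215 197 175 151 132 155 171 167 151 138 160 175 177 236 254]
 [254 253 226 234 248 175  73  32  74 140 168 173 164 141 163 175 223 253]
 [253 250 239 246 222  99  23  17  19  56 117 159 170 159 152 171 227 253]
 [252 246 252 235 119  34  16  20  17  14  31  96 151 167 160 169 207 252]
 [253 249 252 173  55  15  17  18  16  19  17  26  69 133 160 169 237 253]
 [252 251 242  81  18  17  21  21  19  16  19  14  17  56 138 220 252 253]
 [252 249 175  34  19  20  28  39  27  19  17  13  18  19 107 246 254 253]
 [254 224  65  18  18  24  42  51  44  34  23  20  18  15  72 238 254 253]
 [254 179  29  19  29  43  53  55  52  46  36  25  21  15  57 231 253 253]
 [254 144  19  29  47  57  57  56  53  51  47  39  28  22  32 189 253 253]
 [250 105  24  43  57  58  57  55  53  51  50  48  40  32  22 144 254 253]
 [236  61  38  57  61  60  59  55  54
[... 1589 characters left out ...]
108 108 108 105   3   4]
 [  4 107 108 108 108 109 108 109 108 108 109 108 108 107 107 108   5   5]
 [106 107 108 108 108 108 107 108 108 108 108 107 108 107 108 107   4   3]
 [106 108 108 108 107 108 108 108 107 108 109 108 108 109 108   4   3   3]
 [  6 108 108 107 107 107 107 108 108 108 109 108 107 108 106   4   3   4]
 [  3   5 108 107 107 108 108 108 107 107 108 109 108 107   6   3   3   4]
 [  5   3   4   5 106 108 108 108 109 108 109 107 107   4   4   4   4   3]
 [  4   5   5   5   4 106 108 109 108 108 108 107   5   4   4   3   4   4]
 [  4   2   3   5   4   4 105 109 108 108 107   3   5   5   3   3   4   4]
 [  2   4   3   6   3   4   2   4 107 108 106   4   5   3   3   4   4   3]]
```

View pics/c2.png

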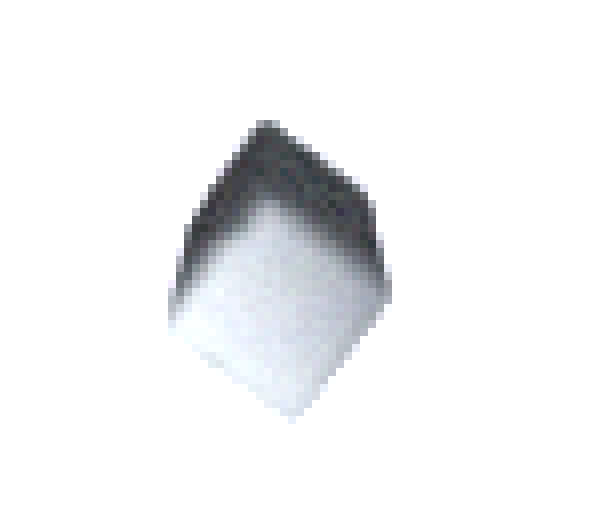

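The crop shows the lit top face as a clean diamond, and the depth there is good (108 mm). Fitting a rectangle to it.

```bash
cat >> h.py <<'E'
def up(d,c,u0,u1,v0,v1,n=6):
    u,v=np.meshgrid(np.arange(u0,u1,1/n),np.arange(v0,v1,1/n))
    D=cv2.remap(d,u.astype(np.float32),v.astype(np.float32),cv2.INTER_NEAREST); return u,v,D
E
python3 - <<'E'
from h import *
p,d,c=load('w0')
v,u=np.mgrid[:384,:512]
X=world(c,u,v,d=d,fish=True); t=(u>240)&(u<282)&(v>155)&(v<202)&(X[...,2]>.1055)&(X[...,2]<.112)&(d>0)
Q=world(c,u[t],v[t],z=.108,fish=True)[:,:2]
print(t.sum(),Q.mean(0),cv2.minAreaRect((Q*1000).astype(np.float32)))
o=robot.get_obs(); Rt=R.from_euler('xyz',o['ee_rot']).as_matrix()
ctr=np.array(cv2.minAreaRect((Q*1000).astype(np.float32))[0])/1000
print('to centre in tool axes mm',Rt.T@(np.r_[ctr,.056]-o['tool_pos'])*1000)
# foot outline on z=.028
t=(u>225)&(u<300)&(v>140)&(v<202)&(X[...,2]>.0255)&(X[...,2]<.031)&(d>0)
Q=world(c,u[t],v[t],z=.028,fish=True)[:,:2]; print('foot',cv2.minEnclosingCircle((Q*1000).astype(np.float32)))
t=(u>190)&(u<335)&(v>95)&(v<235)&(X[...,2]>.010)&(X[...,2]<.017)&(d>0)
Q=world(c,u[t],v[t],z=.014,fish=True)[:,:2]; print('tray',cv2.minAreaRect((Q*1000).astype(np.float32)))
print('top heights',np.median(X[178:190,255:265,2]))
E
```

```text
594 [ 0.56569065 -0.28463882] ((565.6791381835938, -284.7322082519531), (25.843948364257812, 25.366273880004883), 72.67545318603516)
to centre in tool axes mm [ -0.25521107  -7.15482959 167.780862  ]
foot ((566.0964965820312, -284.4834289550781), 18.457544326782227)
tray ((599.3790283203125, -291.3589172363281), (130.09408569335938, 195.6277313232422), 82.6408462524414)
top heights 0.10840191683610903
```

```bash
python3 -m jog '[[[0,0,-8.5],[0,-3,10],-1],[[0,0,-17],[0,-7.2,20],-1],[[0,0,-25.5],[-0.3,-7.2,30],-1],[[0,0,-34],[-0.3,-7.2,40],-1],[[0,0,-42],[-0.3,-7.2,50],-1]]' && python3 -m jog '[[[0,0,-8],[0,0,0],-1],[[0,0,-10],[0,0,0],-1],[[0,0,-10],[0,0,0],-1]]' && cat > m.py <<'E'
from h import *
o=st(); p,d,c=snap('wrist','w1')
v,u=np.mgrid[:384,:512]
X=world(c,u,v,d=d,fish=True); t=(np.hypot(X[...,0]-.566,X[...,1]+.285)<.03)&(X[...,2]>.1055)&(X[...,2]<.112)&(d>0)
Q=world(c,u[t],v[t],z=.108,fish=True)[:,:2]; r=cv2.minAreaRect((Q*1000).astype(np.float32))
print(t.sum(),u[t].mean(),v[t].mean(),r)
Rt=R.from_euler('xyz',o['ee_rot']).as_matrix()
print('yaw deg',np.degrees(o['ee_rot']),'shift',Rt.T@(np.r_[np.array(r[0])/1000,.056]-o['tool_pos'])*1000)
E
python3 m.py
```

```text
time: 1.65
tool_pos: [0.5633, -0.288, 0.1748]
ee_rot: [3.141, 0.001, -0.482]
wrist_force: [1.2, 0.4, -0.6]
width: 0.0938
time: 1.95
tool_pos: [0.5634, -0.2879, 0.1752]
ee_rot: [3.141, 0.001, -0.314]
wrist_force: [-0.6, -0.4, -0.1]
width: 0.0939
{'time': 1.95, 'joint_positions': [-0.5617, 0.2798, 1.2069, -0.0006, 1.6557, -0.2482], 'tool_pos': [0.5634, -0.2879, 0.1752], 'ee_rot': [3.1412, 0.0009, -0.3136], 'wrist_force': [-0.5594, -0.4075, -0.1275], 'wrist_torque': [-0.0373, -0.0546, -0.0224], 'width': 0.0939}
834 259.1139088729017 195.1978417266187 ((565.6951293945312, -283.8528747558594), (24.913799285888672, 25.837705612182617), 72.03950500488281)
yaw deg [ 1.79977266e+02  5.37003714e-02 -1.79673344e+01] shift [  1.02203167  -4.64109242 119.15751705]
```

```bash
python3 -m jog '[[[0,0,0],[1,-4.6,35],-1],[[0,0,0],[1,-4.6,70],-1],[[0,0,0],[1,-4.6,105],-1],[[0,0,0],[1,-4.6,125],-1],[[0,0,0],[1,-4.6,125],-1]]' && python3 -m jog '[[[0,0,0],[0,0,0],0.3],[[0,0,0],[0,0,0],1],[[0,0,0],[0,0,0],1],[[0,0,0],[0,0,0],1],[[0,0,0],[0,0,0],1]]' && python3 -c "
from h import *
st()"
```

```text
time: 2.5
tool_pos: [0.564, -0.2817, 0.0459]
ee_rot: [-3.14, 0.009, -0.313]
wrist_force: [0.0, 0.1, -0.1]
width: 0.094
time: 3.0
tool_pos: [0.5676, -0.2831, 0.0514]
ee_rot: [3.141, -0.002, -0.311]
wrist_force: [-0.1, -0.2, -0.4]
width: 0.0574
{'time': 3.0, 'joint_positions': [-0.5519, 0.3444, 1.3741, -0.0001, 1.4213, -0.2405], 'tool_pos': [0.5676, -0.2831, 0.0514], 'ee_rot': [3.1411, -0.0016, -0.3114], 'wrist_force': [-0.0784, -0.1744, -0.4492], 'wrist_torque': [-0.0541, -0.0579, -0.0254], 'width': 0.0574}
```

```bash
python3 -m jog '[[[0,0,0],[0,0,0],1],[[0,0,0],[0,0,0],1],[[0,0,0],[0,0,0],1],[[0,0,0],[0,0,0],1],[[0,0,0],[0,0,0],1]]' && python3 -m jog '[[[0,0,0],[0,0,0],1],[[0,0,0],[0,0,0],1]]'; python3 -c "
from h import *
st()"
```

```text
time: 3.5
tool_pos: [0.5668, -0.2826, 0.0503]
ee_rot: [-3.141, 0.001, -0.311]
wrist_force: [-2.6, 0.7, 0.3]
width: 0.0259
time: 3.7
tool_pos: [0.5668, -0.2826, 0.0503]
ee_rot: [-3.141, 0.001, -0.311]
wrist_force: [-1.8, 0.3, 0.3]
width: 0.0258
{'time': 3.7, 'joint_positions': [-0.552, 0.3453, 1.3754, -0.0001, 1.4219, -0.2405], 'tool_pos': [0.5668, -0.2826, 0.0503], 'ee_rot': [-3.1415, 0.001, -0.3114], 'wrist_force': [-1.7815, 0.339, 0.3382], 'wrist_torque': [0.1914, 0.3469, 0.0307], 'width': 0.0258}
```

```bash
python3 -m jog '[[[0,0,0],[0,0,-20],1],[[0,0,0],[0,0,-60],1],[[0,0,0],[0,0,-100],1],[[0,0,0],[0,0,-140],1],[[0,0,0],[0,0,-140],1]]' && python3 -m jog '[[[0,0,0],[0,0,0],1],[[0,0,0],[0,0,0],1]]'; python3 - <<'E'
from h import *
o=st(); p,d,c=snap('wrist','w2'); snap('top','t2')
v,u=np.mgrid[:384,:512]; X=world(c,u,v,d=d,fish=True)
Rt=R.from_euler('xyz',o['ee_rot']).as_matrix()
L=(X-o['tool_pos'])@Rt; print('shift to lamp mm',Rt.T@(np.array([.5496,.0811,.2])-o['tool_pos'])*1000)
t=(np.abs(L[...,0])<.02)&(np.abs(L[...,1])<.03)&(L[...,2]>-.075)&(L[...,2]<-.045)&(d>0)
print(t.sum(),u[t].min(),u[t].max(),v[t].min(),v[t].max(),np.median(L[t],0)*1000)
# scene image measure of strip lamps in wrist view
t=(np.abs(L[...,0])<.05)&(np.abs(L[...,1])<.05)&(L[...,2]>.0)&(L[...,2]<.06)&(d>0); print(t.sum())
E
```

```text
time: 4.2
tool_pos: [0.5703, -0.2846, 0.198]
ee_rot: [3.138, -0.014, -0.311]
wrist_force: [0.2, -0.1, -1.2]
width: 0.0256
time: 4.4
tool_pos: [0.5661, -0.2822, 0.187]
ee_rot: [-3.14, 0.005, -0.311]
wrist_force: [0.6, -0.2, -3.9]
width: 0.0255
{'time': 4.4, 'joint_positions': [-0.552, 0.2799, 1.1833, -0.0001, 1.6835, -0.2405], 'tool_pos': [0.5661, -0.2822, 0.187], 'ee_rot': [-3.1404, 0.005, -0.3115], 'wrist_force': [0.5981, -0.2305, -3.9012], 'wrist_torque': [0.0304, -0.0327, 0.0009], 'width': 0.0255}
shift to lamp mm [-127.08226024 -340.73183973  -11.94078736]
3194 211 306 240 310 [  0.43222006  -8.7479422  -57.65527187]
970
```

View pics/w2.png

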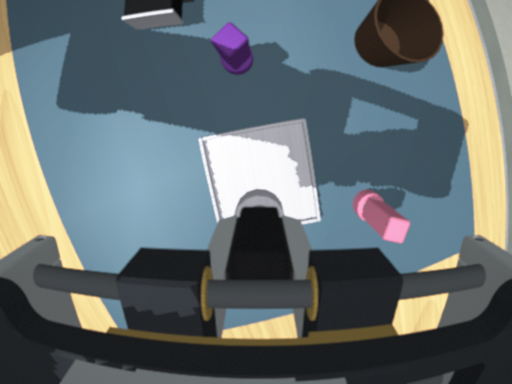

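The tool is held: handle between the fingers at (258,240), foot at (260,200). Carrying it (foot at z≈0.15, over the 0.104 purple piece) to about 80 mm short of the middle lamp.

```bash
python3 -m jog '[[[0,0,0],[-12,-30,-10],1],[[0,0,0],[-27,-70,-15],1],[[0,0,0],[-42,-112,-15],1],[[0,0,0],[-58,-155,-15],1],[[0,0,0],[-73,-195,-15],1]]' && python3 -m jog '[[[0,0,0],[-13,-35,0],1],[[0,0,0],[-27,-70,0],1],[[0,0,0],[-27,-70,0],1],[[0,0,0],[-27,-70,0],1],[[0,0,0],[-27,-70,0],1]]'; python3 - <<'E'
from h import *
o=st(); p,d,c=snap('wrist','w3')
v,u=np.mgrid[:384,:512]; X=world(c,u,v,d=d,fish=True)
near=(np.hypot(X[...,0]-.5496,X[...,1]-.0811)<.035)&(d>0)
print(near.sum(),u[near].min(),u[near].max(),v[near].min(),v[near].max(),np.histogram(X[near][:,2],np.arange(.05,.1,.001)))
m=near&(X[...,2]>.066)&(X[...,2]<.073); Q=X[m]; print('flange',np.median(Q[:,2]),cv2.minEnclosingCircle((world(c,u[m],v[m],z=.07,fish=True)[:,:2]*1000).astype(np.float32)))
m=near&(X[...,2]>.080); Q=X[m]; print('lens',np.median(Q[:,2]),cv2.minEnclosingCircle((Q[:,:2]*1000).astype(np.float32)),Q.mean(0))
cv2.imwrite('pics/w3s.png',p[:,:,::-1])
E
```

```text
time: 5.0
tool_pos: [0.5564, -0.0727, 0.2033]
ee_rot: [-3.142, 0.003, -0.311]
wrist_force: [0.2, 1.2, -3.4]
width: 0.0262
time: 5.5
tool_pos: [0.5528, -0.0006, 0.2042]
ee_rot: [3.141, 0.002, -0.312]
wrist_force: [0.0, -0.2, -2.7]
width: 0.026
{'time': 5.5, 'joint_positions': [-0.1032, 0.0953, 1.3645, -0.0007, 1.6837, 0.2089], 'tool_pos': [0.5528, -0.0006, 0.2042], 'ee_rot': [3.1405, 0.0016, -0.3122], 'wrist_force': [0.0067, -0.2018, -2.6924], 'wrist_torque': [-0.0387, -0.0875, 0.0331], 'width': 0.026}
2926 208 263 81 143 (array([  0,   0,   0,   3,   9,  70, 404, 797, 463,  64,   5,   0,   0,
         0,   0,   0,   0,   5,  76, 307, 373,  97,  10,   0,   0,   1,
         0,   0,   0,   2,   2,  13,  79, 100,  29,   3,   0,   0,   0,
         0,   0,   0,   0,   0,   0,   0,   0,   0,   0]), array([0.05 , 0.051, 0.052, 0.053, 0.054, 0.055, 0.056, 0.057, 0.058,
       0.059, 0.06 , 0.061, 0.062, 0.063, 0.064, 0.065, 0.066, 0.067,
       0.068, 0.069, 0.07 , 0.071, 0.072, 0.073, 0.074, 0.075, 0.076,
       0.077, 0.078, 0.079, 0.08 , 0.081, 0.082, 0.083, 0.084, 0.085,
       0.086, 0.087, 0.088, 0.089, 0.09 , 0.091, 0.092, 0.093, 0.094,
       0.095, 0.096, 0.097, 0.098, 0.099]))
flange 0.07009305262085547 ((553.2525024414062, 82.63493347167969), 20.09556770324707)
lens 0.08312259790267809 ((553.5322265625, 82.51799011230469), 8.53068733215332) [0.55357985 0.08243122 0.08312736]
```

View pics/w3.png

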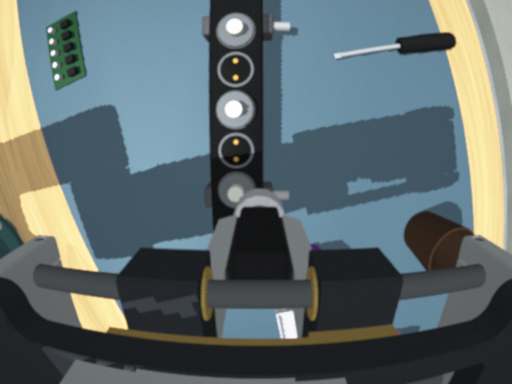

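The middle lamp is at (235,108), flange (0.5533, 0.0826) with its top at z 0.0701. The foot arc is visible at (260,195), so I'll measure the held foot with this same camera so that calibration bias cancels.

```bash
python3 - <<'E'
from h import *
from scipy.optimize import least_squares
for tag,tcp,rot in (('w2',[.5661,-.2822,.187],[-3.1404,.005,-.3115]),('w3',[.5528,-.0006,.2042],[3.1405,.0016,-.3122])):
    p,d,c=load(tag); v,u=np.mgrid[:384,:512]; X=world(c,u,v,d=d,fish=True); Rt=R.from_euler('xyz',rot).as_matrix()
    L=(X-tcp)@Rt*1000
    roi=(u>215)&(u<305)&(v>170)&(v<255)&(d>0)
    t=roi&(L[...,2]>10)&(L[...,2]<52)
    print(tag,t.sum(),'z hist',np.histogram(L[t][:,2],np.arange(10,53,3))[0])
    f=roi&(abs(L[...,2]-22)<3)&(np.hypot(L[...,0],L[...,1])<24); print('foot top z',np.median(L[f][:,2]),f.sum())
    zf=np.median(L[f][:,2])
    # plane through foot top in world
    Q=(world(c,u[f],v[f],z=tcp[2]-zf/1000,fish=True)-tcp)@Rt*1000
    E=[]
    for x in np.arange(-12,12.5,1):
        s=Q[abs(Q[:,0]-x)<.7]
        if len(s): E.append([x,s[:,1].min()])
    E=np.array(E); g=least_squares(lambda q:np.hypot(E[:,0]-q[0],E[:,1]-q[1])-19,[0,0]); print('foot ctr (tool axes)',g.x,'rms',np.std(g.fun))
    h=roi&(abs(L[...,2]+58)<3)&(abs(L[...,0])<16)&(abs(L[...,1])<20)&(p.max(-1)<75)
    print('top',h.sum(),L[h].min(0),L[h].max(0),np.median(L[h],0))
    if tag=='w3':
        for zz,ctr in ((.0701,[.5533,.0826]),): print('lamp rel tcp',Rt.T@(np.r_[ctr,zz]-tcp)*1000)
E
```

```text
w2 797 z hist [ 49  17   5 210 259  46  42  46  36  39  39   9   0   0]
foot top z 22.14679084851853 469
foot ctr (tool axes) [1.41886963 1.98883764] rms 0.23356304283695759
top 236 [-11.10733579 -11.72519464 -58.52713668] [ 12.91042628  -9.24794121 -55.03124328] [  1.78737487 -10.52448131 -56.34170321]
w3 805 z hist [ 52  18   4 210 260  50  43  45  38  37  35  13   0   0]
foot top z 22.09682119106182 470
foot ctr (tool axes) [1.25586339 2.09787015] rms 0.25481607681534213
top 241 [-11.57206189 -11.87087694 -58.97607972] [ 12.94974883  -8.95070142 -55.00633199] [  0.95190964 -10.49257426 -56.37130013]
lamp rel tcp [-24.86471005 -79.47822101 134.05319309]
```

```bash
cat > m2.py <<'E'
from h import *
import sys
from scipy.optimize import least_squares
tag=sys.argv[1]
o=st(); p,d,c=snap('wrist',tag); tcp=o['tool_pos']; Rt=R.from_euler('xyz',o['ee_rot']).as_matrix()
v,u=np.mgrid[:384,:512]; X=world(c,u,v,d=d,fish=True); L=(X-tcp)@Rt*1000
roi=(u>215)&(u<305)&(v>170)&(v<255)&(d>0)
f=roi&(abs(L[...,2]-22)<3)&(np.hypot(L[...,0],L[...,1])<24)
Q=(world(c,u[f],v[f],z=tcp[2]-.0221,fish=True)-tcp)@Rt*1000
E=np.array([[x,Q[abs(Q[:,0]-x)<.7][:,1].min()] for x in range(-12,13)])
g=least_squares(lambda q:np.hypot(E[:,0]-q[0],E[:,1]-q[1])-19,[0,0]); print('foot',g.x,np.std(g.fun))
near=(np.hypot(X[...,0]-.5533,X[...,1]-.0826)<.03)&(d>0)
for n,a,b,r in (('flange',.067,.073,20),('lens',.080,.087,9)):
    m=near&(X[...,2]>a)&(X[...,2]<b); z=np.median(X[m][:,2]); P=world(c,u[m],v[m],z=z,fish=True)[:,:2]
    (ctr,rr)=cv2.minEnclosingCircle((P*1000).astype(np.float32)); l=Rt.T@(np.r_[np.array(ctr)/1000,z]-tcp)*1000
    print(n,m.sum(),z,ctr,rr,'tool axes',l,'shift',l[:2]-g.x)
E
python3 -m jog '[[[0,0,0],[-13,-20,15],1],[[0,0,0],[-26,-40,35],1],[[0,0,0],[-26,-40,55],1],[[0,0,0],[-26,-40,68],1],[[0,0,0],[-26,-40,68],1]]' && python3 -m jog '[[[0,0,0],[0,0,0],1],[[0,0,0],[0,0,0],1]]'; python3 m2.py w4
```

```text
time: 6.05
tool_pos: [0.5392, 0.0451, 0.1346]
ee_rot: [3.14, 0.005, -0.313]
wrist_force: [-0.6, -0.1, -4.2]
width: 0.0257
time: 6.25
tool_pos: [0.5417, 0.0454, 0.1388]
ee_rot: [-3.141, -0.002, -0.313]
wrist_force: [0.1, 0.4, -3.0]
width: 0.0258
{'time': 6.25, 'joint_positions': [-0.0205, 0.0937, 1.4962, -0.0001, 1.5492, 0.2921], 'tool_pos': [0.5417, 0.0454, 0.1388], 'ee_rot': [-3.141, -0.0024, -0.3126], 'wrist_force': [0.0521, 0.4032, -3.0488], 'wrist_torque': [-0.0238, -0.0616, -0.0138], 'width': 0.0258}
foot [1.3046251  2.08551927] 0.24035158242543628
flange 1293 0.07007367973952172 (553.2466430664062, 82.74979400634766) 19.762666702270508 tool axes [ -0.65792695 -39.00686313  68.70357416] shift [ -1.96255205 -41.0923824 ]
lens 364 0.08314777025777496 (553.7202758789062, 83.11351013183594) 8.814446449279785 tool axes [ -0.28745653 -39.50619571  55.63062962] shift [ -1.59208163 -41.59171498]
```

```bash
python3 -m jog '[[[0,0,0],[-1,-20,0],1],[[0,0,0],[-1.8,-41.3,0],1],[[0,0,0],[-1.8,-41.3,0],1],[[0,0,0],[-1.8,-41.3,3],1],[[0,0,0],[-1.8,-41.3,5],1]]' && python3 -m jog '[[[0,0,0],[0,0,0],1],[[0,0,0],[0,0,0],1],[[0,0,0],[0,0,0],1]]'; python3 - <<'E'
from h import *
st(); p,d,c=snap('wrist','w5'); s,_,_=snap('scene','s5')
o=np.zeros((600,800,3),np.uint8); o[:300,:400]=cv2.resize(p[100:250,160:360],(400,300),interpolation=3)
o[:300,400:]=cv2.resize(s[165:255,230:350],(400,300),interpolation=3); o[300:,:400]=cv2.resize(s[185:230,260:320],(400,300),interpolation=3)
cv2.imwrite('pics/c5.png',o[:,:,::-1])
E
```

```text
time: 6.8
tool_pos: [0.5516, 0.0853, 0.1325]
ee_rot: [3.141, -0.001, -0.312]
wrist_force: [0.1, -0.3, -3.6]
width: 0.0254
time: 7.1
tool_pos: [0.5516, 0.0856, 0.1325]
ee_rot: [3.141, -0.0, -0.312]
wrist_force: [0.7, -0.2, -4.2]
width: 0.026
{'time': 7.1, 'joint_positions': [0.0525, 0.1307, 1.4681, -0.0002, 1.5427, 0.3645], 'tool_pos': [0.5516, 0.0856, 0.1325], 'ee_rot': [3.1415, -0.0002, -0.312], 'wrist_force': [0.7402, -0.1748, -4.2117], 'wrist_torque': [-0.0756, -0.0917, 0.0517], 'width': 0.026}
```

View pics/c5.png

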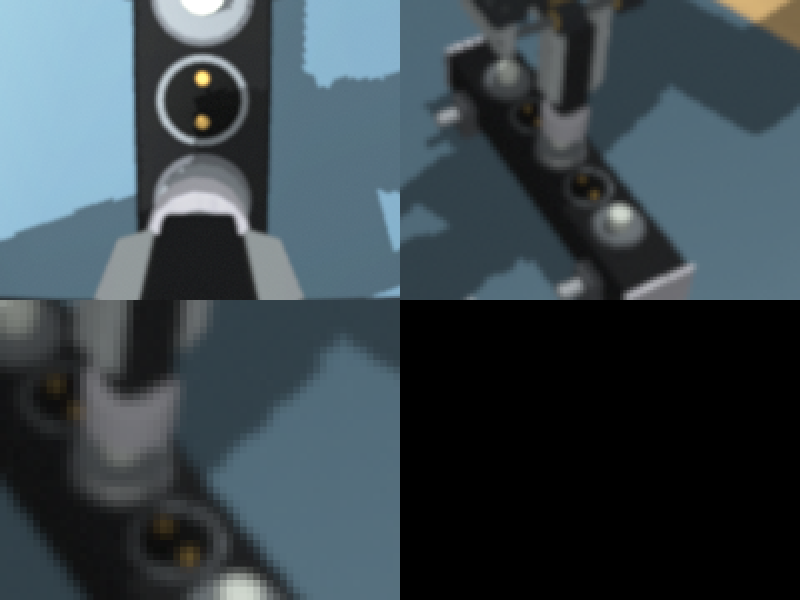

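The foot sits over the lamp in both views. I'll verify the concentricity numerically by fitting arcs of the visible flange edge and foot.

```bash
cat > m3.py <<'E'
from h import *
import sys
from scipy.optimize import least_squares
def run(tag,o,zf=.0701,zr=None):
    p,d,c=load(tag); tcp=np.array(o['tool_pos']); Rt=R.from_euler('xyz',o['ee_rot']).as_matrix()
    v,u=np.mgrid[:384,:512]; X=world(c,u,v,d=d,fish=True); L=(X-tcp)@Rt*1000
    out=[]
    for n,zc,r,tol in (('foot',tcp[2]-.0221,19,.003),('flange',zf,20,.0025)):
        f=(abs(X[...,2]-zc)<tol)&(np.hypot(L[...,0]-1,L[...,1]-2)<26)&(d>0)&(u>200)&(u<320)
        Q=(world(c,u[f],v[f],z=zc,fish=True)-tcp)@Rt*1000
        w=range(-12,15); E=np.array([[x,Q[abs(Q[:,0]-x)<.7][:,1].min()] for x in w if (abs(Q[:,0]-x)<.7).any()])
        g=least_squares(lambda q:np.hypot(E[:,0]-q[0],E[:,1]-q[1])-r,[0,0]); g3=least_squares(lambda q:np.hypot(E[:,0]-q[0],E[:,1]-q[1])-q[2],[0,0,r])
        print(n,f.sum(),np.median(X[f][:,2]),'x extent',Q[:,0].min(),Q[:,0].max(),'ctr',g.x,np.std(g.fun),'free',g3.x); out.append(g.x)
    print('flange-foot',out[1]-out[0])
if __name__=='__main__':
    o=robot.get_obs(); print(o['tool_pos'],o['wrist_force']); snap('wrist',sys.argv[1]); run(sys.argv[1],o)
E
python3 m3.py w6; python3 -c "
from m3 import *
run('w4',dict(tool_pos=[.5417,.0454,.1388],ee_rot=[-3.141,-.0024,-.3126]))" | head -3
```

```text
[0.55165227 0.08576452 0.13249523] [-0.35824103  0.52077934 -3.02033714]
foot 474 0.11032254039672967 x extent -17.00836594266494 18.09569856080356 ctr [1.45973262 2.03332882] 0.17703782009350244 free [ 1.48909517  3.00799976 19.89756943]
flange 308 0.06993126232115153 x extent -16.025490070837485 21.381838858775776 ctr [2.84472933 2.3514418 ] 0.30204282967336543 free [ 2.77933384  1.77132699 19.46251628]
flange-foot [1.38499671 0.31811298]
foot 471 0.11661999394242051 x extent -17.012879445516862 18.083823607987583 ctr [1.27991494 1.98634357] 0.2900705897543751 free [ 1.28151614  2.08072759 19.08652583]
flange 80 0.07001865105782944 x extent -9.31149290687676 8.552754501922431 ctr [ 0.46003887 -3.93560538] 0.371570344237296 free [ 0.98397399  6.26745423 29.936396  ]
flange-foot [-0.81987607 -5.92194895]
```

```bash
python3 -m jog '[[[0,0,0],[1.2,0.2,0],1],[[0,0,0],[1.2,0.2,0],1],[[0,0,0],[1.2,0.2,0],1],[[0,0,0],[1.2,0.2,0],1]]'; python3 m3.py w7; cat > lg.py <<'E'
from h import *
o=st()
E

```

```text
time: 7.65
tool_pos: [0.5527, 0.0855, 0.1324]
ee_rot: [3.142, 0.0, -0.311]
wrist_force: [0.6, 0.9, -2.3]
width: 0.0262
[0.55269629 0.08549811 0.13235888] [ 0.64577576  0.89156379 -2.27788327]
foot 468 0.11019309902357963 x extent -17.00268216208145 18.09992185695175 ctr [1.16619935 2.03250385] 0.2315120919395896 free [ 1.17191509  2.41431192 19.35050496]
flange 301 0.06992421298357027 x extent -17.779233956321224 20.498421351838708 ctr [1.68835173 2.52194686] 0.21486077787446906 free [ 1.6863438   2.47390575 19.95557587]
flange-foot [0.52215238 0.48944301]
```

```bash
python3 -m jog '[[[0,0,0],[0.4,0.4,1],1],[[0,0,0],[0.4,0.4,2.5],1],[[0,0,0],[0.4,0.4,4],1],[[0,0,0],[0.4,0.4,4],1]]'; python3 lg.py; python3 -m jog '[[[0,0,0],[0,0,0.5],1],[[0,0,0],[0,0,1],1],[[0,0,0],[0,0,1],1]]'
```

```text
time: 8.1
tool_pos: [0.5527, 0.0849, 0.1279]
ee_rot: [3.141, 0.001, -0.311]
wrist_force: [-0.4, 0.0, -2.5]
width: 0.0257
{'time': 8.1, 'joint_positions': [0.0511, 0.1358, 1.4715, -0.0001, 1.535, 0.3626], 'tool_pos': [0.5527, 0.0849, 0.1279], 'ee_rot': [3.1412, 0.0007, -0.3115], 'wrist_force': [-0.4459, 0.0469, -2.549], 'wrist_torque': [-0.0358, -0.0296, -0.0307], 'width': 0.0257}
time: 8.4
tool_pos: [0.5529, 0.085, 0.1273]
ee_rot: [3.141, 0.0, -0.311]
wrist_force: [-0.3, 0.8, -3.2]
width: 0.0258
```

```bash
python3 -m jog '[[[0,0,0],[0,0,1],1],[[0,0,0],[0,0,2],1],[[0,0,0],[0,0,3],1],[[0,0,0],[0,0,3],1]]';  python3 -m jog '[[[0,0,0],[0,0,1],1],[[0,0,0],[0,0,2],1],[[0,0,0],[0,0,3],1],[[0,0,0],[0,0,4],1],[[0,0,0],[0,0,4],1]]'; python3 lg.py
```

```text
time: 8.8
tool_pos: [0.5528, 0.0849, 0.1241]
ee_rot: [3.141, 0.0, -0.311]
wrist_force: [0.9, -1.2, -3.3]
width: 0.0259
time: 9.3
tool_pos: [0.5528, 0.0849, 0.1201]
ee_rot: [3.141, 0.0, -0.311]
wrist_force: [-0.3, -0.5, -3.2]
width: 0.0256
{'time': 9.3, 'joint_positions': [0.0512, 0.14, 1.4826, -0.0001, 1.5194, 0.3626], 'tool_pos': [0.5528, 0.0849, 0.1201], 'ee_rot': [3.1414, 0.0003, -0.3114], 'wrist_force': [-0.284, -0.5129, -3.1999], 'wrist_torque': [-0.0357, -0.0832, 0.0205], 'width': 0.0256}
```

```bash
python3 -m jog '[[[0,0,0],[0,0,1],1],[[0,0,0],[0,0,2],1],[[0,0,0],[0,0,3],1],[[0,0,0],[0,0,3],1]]';  python3 -m jog '[[[0,0,0],[0,0,1],1],[[0,0,0],[0,0,1],1],[[0,0,0],[0,0,1],1]]';  python3 -m jog '[[[0,0,0],[0,0,1],1],[[0,0,0],[0,0,1],1],[[0,0,0],[0,0,1],1]]'
```

```text
time: 9.7
tool_pos: [0.5528, 0.085, 0.1171]
ee_rot: [3.141, 0.0, -0.311]
wrist_force: [0.6, 0.4, -2.1]
width: 0.0256
time: 10.0
tool_pos: [0.553, 0.085, 0.1164]
ee_rot: [3.142, -0.0, -0.311]
wrist_force: [0.6, -0.0, -3.1]
width: 0.026
time: 10.3
tool_pos: [0.5531, 0.085, 0.1158]
ee_rot: [-3.141, -0.001, -0.311]
wrist_force: [-0.8, -0.1, 0.1]
width: 0.0259
```

```bash
python3 -m jog '[[[0,0,0],[0,0,1],1],[[0,0,0],[0,0,1],1],[[0,0,0],[0,0,1],1]]';  python3 -m jog '[[[0,0,0],[0,0,1],1],[[0,0,0],[0,0,1],1],[[0,0,0],[0,0,1],1]]'; python3 -m jog '[[[0,0,0],[0,0,1],1],[[0,0,0],[0,0,1],1],[[0,0,0],[0,0,1],1]]'
```

```text
time: 10.6
tool_pos: [0.5532, 0.085, 0.1153]
ee_rot: [-3.141, -0.001, -0.311]
wrist_force: [-1.3, -0.3, 4.7]
width: 0.0261
time: 10.9
tool_pos: [0.5532, 0.0851, 0.1145]
ee_rot: [-3.141, -0.001, -0.311]
wrist_force: [-2.2, 0.1, 5.2]
width: 0.026
time: 11.2
tool_pos: [0.5532, 0.0851, 0.1141]
ee_rot: [-3.141, -0.001, -0.311]
wrist_force: [-2.9, 0.1, 7.1]
width: 0.0258
```

```bash
python3 -m jog '[[[0,0,0],[-0.4,0.1,1],1],[[0,0,0],[-0.4,0.1,1],1],[[0,0,0],[-0.4,0.1,1],1]]'; python3 -m jog '[[[0,0,0],[0,0,0.5],1],[[0,0,0],[0,0,0.5],1],[[0,0,0],[0,0,0.5],1]]'
```

```text
time: 11.5
tool_pos: [0.5531, 0.0851, 0.1136]
ee_rot: [-3.141, -0.002, -0.311]
wrist_force: [-3.3, 0.1, 8.3]
width: 0.0259
time: 11.8
tool_pos: [0.5531, 0.0851, 0.1133]
ee_rot: [-3.141, -0.002, -0.311]
wrist_force: [-3.6, 0.1, 9.6]
width: 0.0257
```

```bash
python3 -m jog '[[[0,0,0],[-0.2,0,0.5],1],[[0,0,0],[-0.2,0,0.5],1],[[0,0,0],[-0.2,0,0.5],1]]'; python3 -m jog '[[[0,0,0],[0,0,0.7],1],[[0,0,0],[0,0,0.7],1],[[0,0,0],[0,0,0.7],1]]';python3 -m jog '[[[0,0,0],[0,0,0.7],1],[[0,0,0],[0,0,0.7],1],[[0,0,0],[0,0,0.7],1]]'
```

```text
time: 12.1
tool_pos: [0.5531, 0.0851, 0.1129]
ee_rot: [-3.141, -0.003, -0.311]
wrist_force: [-3.0, -0.5, 9.9]
width: 0.0262
time: 12.4
tool_pos: [0.5531, 0.0851, 0.1114]
ee_rot: [-3.141, -0.002, -0.311]
wrist_force: [-1.6, 0.8, 5.6]
width: 0.0261
time: 12.7
tool_pos: [0.5522, 0.0849, 0.108]
ee_rot: [3.141, 0.001, -0.311]
wrist_force: [0.2, 0.1, -1.3]
width: 0.0258
```

```bash
python3 -m jog '[[[0,0,0],[0,0,0.5],1],[[0,0,0],[0,0,1],1],[[0,0,0],[0,0,1],1]]'; python3 -m jog '[[[0,0,0],[0,0,0.5],1],[[0,0,0],[0,0,1],1],[[0,0,0],[0,0,1],1]]';python3 -m jog '[[[0,0,0],[0,0,0.5],1],[[0,0,0],[0,0,1],1],[[0,0,0],[0,0,1],1]]'
```

```text
time: 13.0
tool_pos: [0.5522, 0.085, 0.108]
ee_rot: [3.141, 0.0, -0.311]
wrist_force: [-0.1, -0.8, 0.2]
width: 0.0258
time: 13.3
tool_pos: [0.5523, 0.085, 0.1079]
ee_rot: [3.142, -0.0, -0.311]
wrist_force: [-3.6, -0.5, 6.7]
width: 0.0261
time: 13.6
tool_pos: [0.5523, 0.0851, 0.1079]
ee_rot: [-3.141, -0.001, -0.311]
wrist_force: [-3.7, -0.0, 8.9]
width: 0.026
```

```bash
python3 -m jog '[[[0,0,0],[-0.2,0,0.5],1],[[0,0,0],[-0.2,0,1],1],[[0,0,0],[-0.2,0,1],1]]'; python3 -m jog '[[[0,0,0],[0,0,0.5],1],[[0,0,0],[-0.1,0,1],1],[[0,0,0],[-0.1,0,1],1]]'; python3 -m jog '[[[0,0,0],[0,0,0],1],[[0,0,0],[0,0,0],1]]'
```

```text
time: 13.9
tool_pos: [0.5523, 0.0851, 0.1079]
ee_rot: [-3.141, -0.002, -0.311]
wrist_force: [-5.3, -0.5, 11.6]
width: 0.0262
time: 14.2
tool_pos: [0.5523, 0.0851, 0.1078]
ee_rot: [-3.141, -0.002, -0.311]
wrist_force: [-6.7, -0.0, 15.5]
width: 0.026
time: 14.4
tool_pos: [0.5523, 0.0851, 0.1079]
ee_rot: [-3.141, -0.002, -0.311]
wrist_force: [-6.6, -0.8, 15.1]
width: 0.0258
```

```bash
python3 -m jog '[[[0,0,0],[-0.1,0,0.2],1],[[0,0,0],[-0.1,0,0.2],1],[[0,0,0],[-0.1,0,0.2],1],[[0,0,0],[-0.1,0,0.2],1],[[0,0,0],[-0.1,0,0.2],1]]'; python3 -m jog '[[[0,0,0],[0,0,0],1],[[0,0,0],[0,0,0],1],[[0,0,0],[0,0,0],1]]'
```

```text
time: 14.9
tool_pos: [0.5523, 0.0851, 0.1079]
ee_rot: [-3.141, -0.003, -0.311]
wrist_force: [-5.6, -1.5, 15.5]
width: 0.026
time: 15.2
tool_pos: [0.5523, 0.0851, 0.1079]
ee_rot: [-3.141, -0.003, -0.311]
wrist_force: [-5.6, -0.8, 15.2]
width: 0.0257
```

Lamp at the stop, held about 1 s at 18–19 N net. Withdrawing straight up and then looking.

```bash
python3 -m jog '[[[0,0,0],[0,0,-3],1],[[0,0,0],[0,0,-6],1],[[0,0,0],[0,0,-12],1],[[0,0,0],[0,0,-22],1],[[0,0,0],[0,0,-32],1]]' && python3 -m jog '[[[0,0,0],[0,0,-25],1],[[0,0,0],[5,15,-50],1],[[0,0,0],[18,50,-66],1],[[0,0,0],[27,70,-66],1],[[0,0,0],[27,70,-66],1]]' && python3 -m jog '[[[0,0,0],[0,0,0],1],[[0,0,0],[0,0,0],1]]'; python3 - <<'E'
from h import *
o=st(); p,d,c=snap('wrist','w8'); snap('top','t8')
v,u=np.mgrid[:384,:512]; X=world(c,u,v,d=d,fish=True)
near=(np.hypot(X[...,0]-.5533,X[...,1]-.0826)<.03)&(d>0); print(np.histogram(X[near][:,2],np.arange(.052,.09,.002)))
Rt=R.from_euler('xyz',o['ee_rot']).as_matrix()
print('to tray',Rt.T@(np.array([.5661,-.2822,.2])-o['tool_pos'])*1000)
E
```

```text
time: 15.7
tool_pos: [0.5514, 0.0852, 0.1358]
ee_rot: [3.141, 0.002, -0.311]
wrist_force: [-0.5, -0.6, -2.4]
width: 0.0257
time: 16.2
tool_pos: [0.5567, 0.0076, 0.2035]
ee_rot: [3.141, -0.002, -0.315]
wrist_force: [-0.1, 0.8, -3.1]
width: 0.026
time: 16.4
tool_pos: [0.5558, 0.0111, 0.2015]
ee_rot: [-3.141, 0.001, -0.311]
wrist_force: [0.5, 0.3, -3.1]
width: 0.0259
{'time': 16.4, 'joint_positions': [-0.0824, 0.1021, 1.3624, 0.0006, 1.6782, 0.2283], 'tool_pos': [0.5558, 0.0111, 0.2015], 'ee_rot': [-3.1413, 0.0012, -0.3106], 'wrist_force': [0.4733, 0.2735, -3.1119], 'wrist_torque': [-0.0286, -0.0821, 0.0074], 'width': 0.0259}
(array([  3,  51, 866, 377, 413, 423,   7,   0,   0,   4,   8, 181,  32,
         0,   0,   0,   0,   0]), array([0.052, 0.054, 0.056, 0.058, 0.06 , 0.062, 0.064, 0.066, 0.068,
       0.07 , 0.072, 0.074, 0.076, 0.078, 0.08 , 0.082, 0.084, 0.086,
       0.088]))
to tray [ 99.41977632 276.14667347   1.31669479]
```

View pics/w8.png

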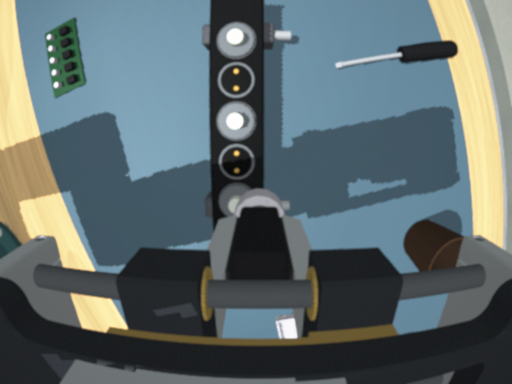

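The lamp at (234,121) is intact, its flange down from 0.070 to 0.062, so fully home. Carrying the tool back to the tray.

```bash
python3 -m jog '[[[0,0,0],[10,30,0],1],[[0,0,0],[25,70,0],1],[[0,0,0],[40,112,0],1],[[0,0,0],[55,154,0],1],[[0,0,0],[70,196,0],1]]' && python3 -m jog '[[[0,0,0],[15,42,0],1],[[0,0,0],[29,80,0],1],[[0,0,0],[29,80,0],1],[[0,0,0],[29,80,0],1],[[0,0,0],[29,80,0],1]]' && python3 lg.py && python3 - <<'E'
from h import *
o=robot.get_obs(); p,d,c=snap('wrist','w9'); v,u=np.mgrid[:384,:512]; X=world(c,u,v,d=d,fish=True)
Rt=R.from_euler('xyz',o['ee_rot']).as_matrix();L=(X-o['tool_pos'])@Rt*1000
f=(u>215)&(u<305)&(v>170)&(v<255)&(d>0)&(abs(L[...,2]-22)<4)&(np.hypot(L[...,0],L[...,1])<24); print('foot top z',np.median(L[f][:,2]),'front y',np.percentile(L[f][:,1],1))
print('to put',Rt.T@(np.array([.5661,-.2835,.0503])-o['tool_pos'])*1000)
E
```

```text
time: 17.0
tool_pos: [0.5628, -0.1983, 0.2016]
ee_rot: [-3.141, 0.0, -0.31]
wrist_force: [0.5, -0.4, -3.5]
width: 0.026
time: 17.5
tool_pos: [0.5662, -0.2812, 0.2017]
ee_rot: [-3.141, 0.001, -0.31]
wrist_force: [0.4, -0.4, -3.6]
width: 0.0257
{'time': 17.5, 'joint_positions': [-0.551, 0.2731, 1.163, 0.0007, 1.7063, -0.2412], 'tool_pos': [0.5662, -0.2812, 0.2017], 'ee_rot': [-3.1408, 0.0006, -0.3097], 'wrist_force': [0.3862, -0.3513, -3.6039], 'wrist_torque': [-0.0163, -0.0224, 0.0179], 'width': 0.0257}
foot top z 22.31314063115299 front y -16.524601293261192
to put [  0.72073959   2.3105616  151.36033729]
```

```bash
python3 -m jog '[[[0,0,0],[0.5,2,35],1],[[0,0,0],[0.5,2,70],1],[[0,0,0],[0.5,2,105],1],[[0,0,0],[0.5,2,135],1],[[0,0,0],[0.5,2,145],1]]' && python3 -m jog '[[[0,0,0],[0,0,0],1],[[0,0,0],[0,0,2],1],[[0,0,0],[0,0,4],1],[[0,0,0],[0,0,4],1]]'; python3 -m jog '[[[0,0,0],[0,0,1],1],[[0,0,0],[0,0,1],1],[[0,0,0],[0,0,1],1]]'
```

```text
time: 18.05
tool_pos: [0.5637, -0.2817, 0.0526]
ee_rot: [-3.14, 0.007, -0.309]
wrist_force: [0.5, -0.2, -3.7]
width: 0.0257
time: 18.45
tool_pos: [0.5667, -0.2853, 0.0547]
ee_rot: [3.141, -0.003, -0.311]
wrist_force: [-0.0, -0.5, -3.1]
width: 0.0259
time: 18.75
tool_pos: [0.5658, -0.285, 0.052]
ee_rot: [3.141, -0.0, -0.312]
wrist_force: [0.5, 0.3, -3.2]
width: 0.026
```

```bash
python3 -m jog '[[[0,0,0],[0,0,1],1],[[0,0,0],[0,0,1],1],[[0,0,0],[0,0,1],1]]'; python3 -m jog '[[[0,0,0],[0,0,0.7],1],[[0,0,0],[0,0,0.7],1],[[0,0,0],[0,0,0.7],1]]'; python3 -m jog '[[[0,0,0],[0,0,0.5],1],[[0,0,0],[0,0,0.5],1],[[0,0,0],[0,0,0.5],1]]'
```

```text
time: 19.05
tool_pos: [0.5657, -0.2848, 0.0507]
ee_rot: [3.142, 0.0, -0.311]
wrist_force: [-0.7, -0.2, -3.2]
width: 0.0256
time: 19.35
tool_pos: [0.5658, -0.2849, 0.0503]
ee_rot: [3.141, -0.0, -0.311]
wrist_force: [-0.9, 0.1, -1.2]
width: 0.0257
time: 19.65
tool_pos: [0.5658, -0.2849, 0.0503]
ee_rot: [3.141, -0.001, -0.311]
wrist_force: [-0.8, 1.2, 2.6]
width: 0.0259
```

Seated on the tray floor. Releasing with the arm still, then withdrawing upward.

```bash
python3 -m jog '[[[0,0,0],[0,0,-0.7],1],[[0,0,0],[0,0,-0.7],0.5],[[0,0,0],[0,0,-0.7],0],[[0,0,0],[0,0,-0.7],-0.5],[[0,0,0],[0,0,-0.7],-1]]'; python3 -m jog '[[[0,0,0],[0,0,0],-1],[[0,0,0],[0,0,0],-1],[[0,0,0],[0,0,0],-1],[[0,0,0],[0,0,0],-1],[[0,0,0],[0,0,0],-1]]'; python3 -m jog '[[[0,0,0],[0,0,0],-1],[[0,0,0],[0,0,0],-1]]'
```

```text
time: 20.15
tool_pos: [0.566, -0.285, 0.0504]
ee_rot: [3.141, -0.001, -0.311]
wrist_force: [0.1, 0.0, 0.1]
width: 0.0466
time: 20.65
tool_pos: [0.5658, -0.2849, 0.0504]
ee_rot: [3.142, -0.0, -0.311]
wrist_force: [0.0, -0.1, -0.0]
width: 0.0866
time: 20.85
tool_pos: [0.5657, -0.2848, 0.0503]
ee_rot: [3.142, 0.0, -0.311]
wrist_force: [-0.0, -1.1, -0.2]
width: 0.0939
```

```bash
python3 -m jog '[[[0,0,0],[0,0,-15],-1],[[0,0,0],[0,0,-45],-1],[[0,0,0],[0,0,-85],-1],[[0,0,0],[0,0,-125],-1],[[0,0,0],[0,0,-150],-1]]'; python3 -m jog '[[[0,0,0],[0,0,0],-1],[[0,0,0],[0,0,0],-1],[[0,0,0],[0,0,0],-1]]'; python3 - <<'E'
from h import *
st(); p,d,c=snap('wrist','w10'); s,_,_=snap('scene','s10')
v,u=np.mgrid[:384,:512]; X=world(c,u,v,d=d,fish=True)
n=(np.hypot(X[...,0]-.566,X[...,1]+.285)<.035)&(d>0)
for a,b in ((.1055,.112),(.0255,.031)):
    m=n&(X[...,2]>a)&(X[...,2]<b); print(m.sum(),np.median(X[m][:,2]),cv2.minAreaRect((X[m][:,:2]*1000).astype(np.float32)))
o=np.zeros((384,800,3),np.uint8);o[:,:512]=s;o[:288,512:]=cv2.resize(p[100:300,160:360],(288,288))
cv2.imwrite('pics/c10.png',o[:,:,::-1])
for nm,(a,b) in {'moved px':('s0','s10')}.items(): 
    D=np.abs(load(a)[0].astype(int)-load(b)[0]).max(-1); print([ (D[y0:y1,x0:x1]>40).sum() for x0,x1,y0,y1 in ((140,182,182,228),(188,256,250,308),(300,390,272,358),(348,396,198,236))])
E
```

```text
time: 21.35
tool_pos: [0.5668, -0.2855, 0.206]
ee_rot: [3.14, -0.007, -0.311]
wrist_force: [1.0, -0.3, 0.4]
width: 0.0941
time: 21.65
tool_pos: [0.5649, -0.2843, 0.1981]
ee_rot: [-3.141, 0.004, -0.311]
wrist_force: [0.3, 0.6, -0.3]
width: 0.094
{'time': 21.65, 'joint_positions': [-0.5559, 0.2765, 1.1657, -0.0001, 1.703, -0.2445], 'tool_pos': [0.5649, -0.2843, 0.1981], 'ee_rot': [-3.1408, 0.0036, -0.3114], 'wrist_force': [0.2516, 0.5592, -0.2598], 'wrist_torque': [0.0412, -0.0842, -0.0275], 'width': 0.094}
684 0.10810823870846079 ((566.5426635742188, -287.1022033691406), (24.601171493530273, 24.86355972290039), 72.34196472167969)
190 0.028084328420251825 ((568.2050170898438, -282.4580078125), (26.02500343322754, 36.23564529418945), 73.02424621582031)
[np.int64(0), np.int64(0), np.int64(0), np.int64(0)]
```

View pics/c10.png

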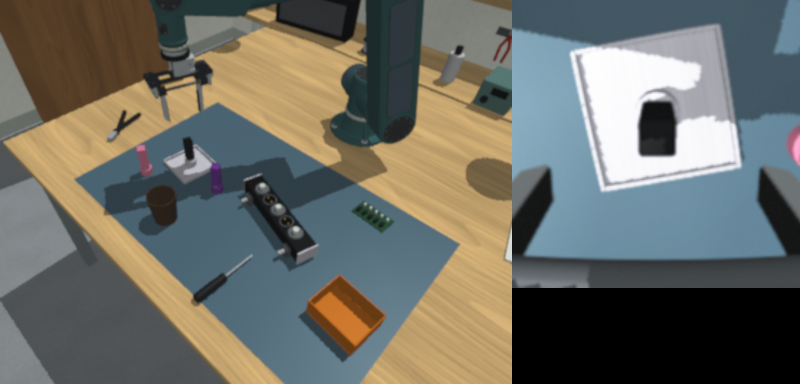

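The tool stands upright at (188,148) near the tray centre, the gripper is clear, and the cup, screwdriver, bin and board are unchanged. Handing in.

```bash
python3 -c "
from bench import close_job
print(close_job())"
```

```text
the job is handed in; nothing more can be done
None
```

The proud lamp was the middle one. I pressed it home with the black seating tool, stood the tool back in its tray and handed the job in at about 21.7 s; no verdict was reported.

- **Lamp:** its flange top dropped from z 0.070 to 0.062, and the lens looked intact afterwards. I held it at the stop for about 1 s with 18–19 N net vertical force by the wrist sensor.
- **Tool:** it stands upright about 2 mm from the tray's centre, with its top at 0.108. The gripper is open and about 90 mm above it.
- **Surroundings:** the cup, screwdriver, bin and board show no pixel changes between the first and last scene pictures.

One reading is less clean than the rest: a sideways force of about 6 N appeared while pressing. I took it for friction on the flange as the arm flexed, but did not check this. It stayed below the lens's 10 N limit.

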